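# Log a sample and hold the photometer shutter half open

## Robot

A 6-joint arm with a two-finger parallel gripper is mounted at the origin on the work surface. World frame = base frame: x ahead of the robot, y to its left, z up, the work surface at z = 0. Lengths are in m, angles in rad, forces in N, time in s.
With the tool pointing down it reaches from about 0.35 to 0.975 m from the base axis. Payload 4.9 kg.
Tool frame: the origin (TCP) lies midway between the tips of the shut fingers; the grasp point (between the pads) lies 19 mm behind it; z points along the fingers, y is the line along which they close (so a half turn about z gives the same grasp; the last joint's range is limited). The gripper opens to 85 mm and grips with 20 to 120 N. Pads are 22 mm wide; open, the fingers measure 114 mm over their backs; the gripper's body (76 mm by 85 mm) begins 54 mm behind the grasp point. The pads swing forward as they close: fully open they stand 13 mm farther back than shut.
Start: joints at [-1.221, 0.053, 1.613, -0, 1.476, -0.119], TCP at [0.282, -0.558, 0.231] pointing down, gripper open.
Joint ranges: [-3.01, 3.01], [-1.01, 2.22], [0.06, 2.58], [-1.02, 4.17], [0.09, 2.62], [-3.14, 3.14]. Speed limits (rad/s): [2.57, 2.57, 3.14, 3.14, 3.14, 3.14].

## Interface

Orientations are given as a rotation vector (axis times angle).
In Python, from station import ctrl gives the robot as it stands. The module is installed in compiled form; this text tells all that it offers.
- The arm moves only by the shell command python3 -m handwheel 'ROWS' [OPENING] [FORCE]. ROWS is JSON, a list of rows, each a list of 2 entries, a list of its own where there are three numbers: the shift along the tool's x, y, z in cm, then the turn, a rotation vector about the tool's x, y, z in rad. In form: [[[tx, ty, tz], [ax, ay, az]], ...]. A call has 1 to 5 rows; each row is the pose to reach, as a shift and turn from the pose commanded when the call began, along the tool's axes at that moment; what a row does not reach only later rows make up. A row lasts 1/8 s, in which the tool goes at most 62.5 mm and 10.7 degrees, less where a joint would pass 70% of its speed; a pose out of reach is approached as far as the arm can. A call with a gripper value outside its range is refused whole. OPENING is the gripper's target within -1 to 1 (shut at 1, half-way at 0, fully open at -1), set as the call begins (- or left out, the last holds). The fingers move at their own pace and stop on an object; FORCE is the grip in N (left out, the last holds). Time passes only in rows, so rows that repeat a pose let the fingers close. It gives the time, the measured TCP pose, the force, the opening and the grip force at its end, in the units of the state.
- ctrl.get_obs(): the state, without advancing time (a new reading comes with each control period).
- ctrl.get_image(name): name is "scene" or "top"; returns the picture (420x560x3 uint8, blue, green, red); there is no depth.
- ctrl.calibration(name): a dict with "fx", "fy", "cx", "cy" (pixels), "R" (3x3) and "t" (3): a world point X has camera coordinates R X + t. Camera axes: x right, y down, z forward; pixel columns grow to the right and rows downward; lengths in m; the calibration is good to about 2 mm. A picture is of the moment at which its call begins. calibration takes no time and is no camera call.
- ctrl.finish_job(): hands the job in; it is judged then, once.
Trained networks look in the newest picture that a camera, given by its name, has taken for a name from the list of things; names that differ only in an ending like _2 or _b are one class to them, and where a whole thing is asked for, a point or a joint stands for the part that bears it (a point fixed in the world has none). Each returns a list of dicts, best first, with "score" (0 to 1); they miss things now and then, are a little off and sometimes report something else, mostly with a low value. They report only what shows in the picture. A call takes as long as a camera call. They do not tell look-alikes from the thing itself.
- ctrl.look_for(camera, query): "position" ([column, row] in pixels, amid what is visible of it).
- ctrl.landmark_of(camera, query): "position" ([column, row] in pixels: a listed point, or the origin of a listed thing).
The state is a dict: "t": time; "q": joint angles; "dq": joint speeds; "effort": joint torques, N m; "tool_pos": TCP position; "tool_rot": TCP orientation; "contact_force": force on the tool from outside, world axes, zero at the start; "wrist_torque": the same for the moment, N m; "opening": finger opening in m; "grip_force": force on a finger pad.
Only numpy, scipy, OpenCV 4.12 (cv2) and the standard library are available. Lean on these libraries where they do the work, as an engineer would, in place of code of your own. Each camera call takes 0.05 s, during which the arm holds its last target. There are 200 camera calls.

## Task

Log the sample box: pick up the code reader and hold it level and steady with its window about 5 cm above the middle of the bar label on the box lid, reader in line with the length of the label, for two seconds; then lay the reader down (do not drop it) flat on its rubber mat, right way up, and let go of it. Then slide the photometer's sprung shutter (the plate with the upright tab) to half its travel, the pointer at the long middle mark of the scale, and finish while still holding it there against the spring: do not let go at the end. Leave the sample box and the other things on the bench where they stand.

Things in the scene. Friction and masses are not known exactly. Their poses are not given: they have to be found in the camera images.
- reader: White hand-held code reader, loose, about 160 g, lying on the mat: bar handle 28 mm wide (y), 36 mm tall, x = -75 to +35 mm, and a wider head at the +x end (x = 30 to 75 mm, 60 mm wide, 40 mm tall, dark panel on top). Origin: centre of the underside; x towards the head, z up. Take the handle across y from above near the origin (centre of mass within 10 mm of it in x).
- reader_window (a point): Centre of the reader's window, in the underside of its head, 52.5 mm from the reader's origin along +x; it looks along -z of the reader (straight down when the reader is level). Same axes as the reader.
- mat: Black rubber mat fixed to the bench, 220 mm (x) by 140 mm (y), 4 mm thick, the reader's resting place. Origin: centre of the underside, on the bench; its top is 4 mm higher.
- sample_box: Blue lidded sample box, loose, 0.6 kg, 129 mm (x) by 89 mm (y) by 69 mm tall. Origin: centre of the underside.
- label (a point): Centre of the white bar-code label, flat on top of the sample box's lid, 69.5 mm above the bench, 64 mm long (x) by 36 mm (y); the bars run along y and follow one another along x. x along the label's length (either end may come first), z up.
- photometer: White bench photometer, fixed, 200 (x) by 180 (y) mm, flat top 100 mm above the bench, display on its -x face. Origin: centre of the underside. On top a dark steel shutter plate slides along y between two low rails (8 mm tall, 140 mm long). Beside the -x rail three dark marks at y = -30, 0 (longer, half) and +30 mm: shut, half, full.
- shutter (a joint): Travel of the shutter in m: 0 shut (the spring keeps it there, tab at y = -30 mm of the photometer), 0.03 half, 0.06 fully open (tab at y = +30 mm). It slides towards the photometer's +y against a spring: about 4 N to start, 10 N at half, 16 N fully open (200 N/m); it springs shut if let go.
- tab (a point): Black upright finger tab fixed on the shutter plate: 30 mm (x) by 12 mm (y, the sliding direction) by 44 mm tall. This point: centre of its foot, 106 mm above the bench (the plate's top); its top is 150 mm above the bench. Same axes as the photometer: it slides along its own +y. Clear space all round it above the plate.
- tube_rack: Orange tube rack with small capped tubes, 70 mm by 150 mm, 46 mm tall, loose; leave alone. Origin: centre of the underside.
- reagent_bottle: Amber reagent bottle, 72 mm in diameter, 150 mm tall, loose; leave alone. Origin: centre of the underside.
- beaker: Glass beaker, 72 mm in diameter, 85 mm tall, loose; leave alone. Origin: centre of the underside.
- pipette: White and grey hand pipette lying on the bench, 242 mm long, 24 mm tall, loose; leave alone. Origin: on the bench under its middle.
There are look-alikes about, which are no part of the job. What is shaped like the reader but pink or red is not meant.

How it is judged:
On the way, in this order (a step that is already met when the one before it is completed fails the run):
1. the reader is held level and steady for 1 s with its window 30 to 80 mm above the label, within 15 mm of its centre, and in line with its length (z of reader_window in the frame of label between 0.03 and 0.08 m and horizontal distance between reader_window and label below 0.015 m and angle between reader's own z axis and vertical below 0.2 rad and angle between the x axis of reader and the x axis of sample_box, either way round below 0.3 rad and linear speed of reader below 0.03 m/s and contact force between reader and the fingers above 1 N), for 1 s.
2. the reader lies flat on the rubber mat, right way up, released (x of reader in the frame of mat between -0.055 and 0.055 m and y of reader in the frame of mat between -0.05 and 0.05 m and z of reader in the frame of mat below 0.01 m and angle between reader's own z axis and vertical below 0.12 rad and linear speed of reader below 0.02 m/s and contact force between reader and the fingers below 0.2 N), for 0.2 s.
At the end, for the whole second after the job is handed in: The shutter rests within 5 mm of half travel (25 to 35 of 60 mm), held by the fingers (contact over 5 N); the reader lies flat and released on the mat (origin within 55 mm along, 50 mm across of its centre); the sample box is within 20 mm of its start and upright (all of step 2 and value of joint shutter between 0.025 and 0.035 m and velocity of joint shutter between -0.01 and 0.01 m/s and contact force between photometer and the fingers above 5 N and distance of sample_box from where it was at the start of the episode below 0.02 m and angle between sample_box's own z axis and vertical below 0.1 rad); the arm keeps its last pose, push and grip.
It fails at once if the reader is dropped (falls faster than 0.6 m/s out of the fingers) (linear speed of reader above 0.6 m/s and contact force between reader and the fingers below 0.2 N).
It fails at once if the sample box is shifted more than 20 mm (distance of sample_box from where it was at the start of the episode above 0.02 m).
It fails at once if the tube rack, reagent bottle, beaker or pipette is shifted more than 20 mm or tipped (distance of any of tube_rack, reagent_bottle, beaker, pipette from where it was at the start of the episode above 0.02 m or angle between any of tube_rack, reagent_bottle, beaker, pipette's own z axis and vertical above 0.3 rad).
It also fails if it takes over 64 s, if anything falls off the work surface, if the arm or the gripper's body presses on something with over 40 N, if the wrist force passes 120 N, or if a joint passes its speed limit or range.

## Working session

There is one attempt and no reset: what is moved stays moved. The work goes in short steps, Python scripts to look and compute and a shell command to move; the robot and the scene stay as the last step left them, time stands still between calls to the robot, and variables do not carry over. Pictures are saved under pics/ and viewed, at most 10 in all, crops included, and the job is handed in when it is done.

```bash
mkdir -p pics
cat > h.py <<'E'
import numpy as np, cv2
from station import ctrl
from scipy.spatial.transform import Rotation as Rn
def ray(cam,p,z):
    c=ctrl.calibration(cam);R=np.array(c["R"]);t=np.array(c["t"])
    d=R.T@np.array([(p[0]-c["cx"])/c["fx"],(p[1]-c["cy"])/c["fy"],1]);o=-R.T@t
    return o+d*(z-o[2])/d[2]
def proj(cam,X):
    c=ctrl.calibration(cam);v=np.array(c["R"])@np.array(X)+np.array(c["t"])
    return np.array([c["fx"]*v[0]/v[2]+c["cx"],c["fy"]*v[1]/v[2]+c["cy"]])
E
python3 - <<'E'
from h import *
for cam in ("top","scene"):
    cv2.imwrite(f"pics/{cam}0.png",ctrl.get_image(cam))
for cam in ("top","scene"):
    for q,z in (("reader",.004),("reader_window",.004),("mat",0),("sample_box",0),("label",.0695),("photometer",0),("tab",.106)):
        print(cam,q,[(np.round(d["position"]).tolist(),round(d["score"],2),np.round(ray(cam,d["position"],z)[:2],3).tolist()) for d in ctrl.landmark_of(cam,q)[:3]])
o=ctrl.get_obs();print(o["t"],o["tool_pos"],Rn.from_rotvec(o["tool_rot"]).as_matrix().round(3),o["opening"])
E
```

```text
top reader [([286.0, 238.0], 0.79, [0.472, -0.055]), ([210.0, 303.0], 0.63, [0.312, 0.139]), ([364.0, 306.0], 0.56, [0.295, -0.247])]
top reader_window [([284.0, 217.0], 0.94, [0.523, -0.049]), ([371.0, 322.0], 0.87, [0.254, -0.263]), ([210.0, 320.0], 0.75, [0.269, 0.14])]
top mat [([285.0, 216.0], 0.68, [0.527, -0.053]), ([287.0, 231.0], 0.6, [0.489, -0.057])]
top sample_box [([392.0, 223.0], 0.6, [0.502, -0.325])]
top label [([401.0, 225.0], 0.62, [0.495, -0.331])]
top photometer [([160.0, 194.0], 0.73, [0.589, 0.265])]
top tab []
scene reader [([260.0, 142.0], 0.96, [0.304, -0.25]), ([278.0, 210.0], 0.75, [0.469, -0.045]), ([372.0, 211.0], 0.69, [0.311, 0.144])]
scene reader_window [([382.0, 201.0], 0.61, [0.263, 0.148]), ([270.0, 129.0], 0.58, [0.238, -0.266]), ([259.0, 224.0], 0.55, [0.535, -0.054])]
scene mat [([272.0, 215.0], 0.69, [0.49, -0.05])]
scene sample_box [([192.0, 170.0], 0.95, [0.511, -0.323])]
scene label [([195.0, 154.0], 0.86, [0.504, -0.309])]
scene photometer [([351.0, 316.0], 0.7, [0.593, 0.265])]
scene tab [([346.0, 289.0], 0.83, [0.602, 0.24])]
0.8 [ 0.28236748 -0.5575827   0.23135027] [[ 0.892  0.452  0.   ]
 [ 0.452 -0.892 -0.   ]
 [-0.     0.    -1.   ]] 0.08548234297984778
```

View pics/top0.png

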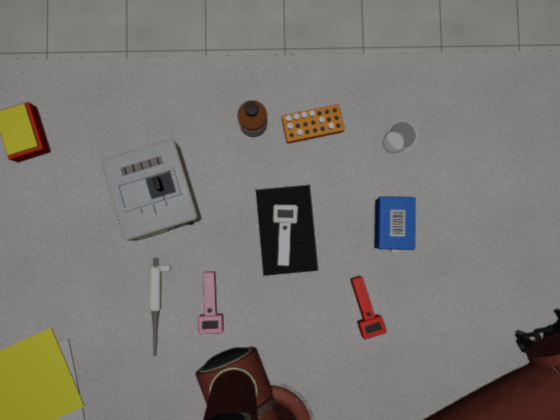

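View pics/scene0.png

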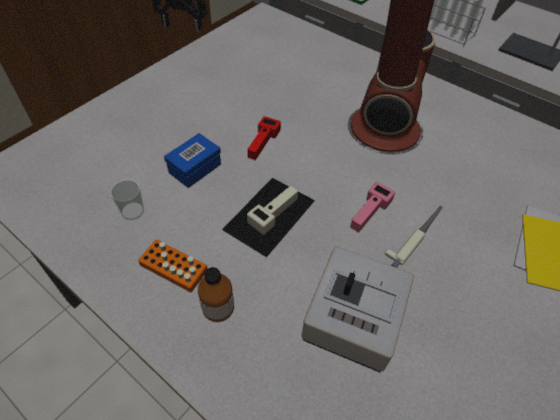

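The pictures show three reader shapes: white on the black mat (top 286,238; scene 275,208), pink (top 210,303; scene 373,206) and red (top 367,306; scene 264,137). I choose the white one. The box label is at top (398,223) and the photometer tab at scene (350,283). Next I'll take finer measurements and a close crop.

```bash
cat > m.py <<'E'
from h import *
def wrect(mask,cam,z):
    cs,_=cv2.findContours(mask,cv2.RETR_EXTERNAL,cv2.CHAIN_APPROX_NONE);c=max(cs,key=cv2.contourArea)[:,0,:]
    W=np.array([ray(cam,p,z)[:2] for p in c]);r=cv2.minAreaRect((W*1000).astype(np.float32))
    return r,c
def roi(mask,x0,y0,x1,y1):
    m=np.zeros_like(mask);m[y0:y1,x0:x1]=mask[y0:y1,x0:x1];return m
E
python3 - <<'E'
from m import *
im=cv2.imread("pics/top0.png");h=cv2.cvtColor(im,cv2.COLOR_BGR2HSV);g=im.max(2)
t="top"
w=lambda m:(m*255).astype(np.uint8)
print("handle",wrect(roi(w(g>110),258,226,312,272),t,.040)[0])
print("reader all",wrect(roi(w(g>110),262,195,310,272),t,.042)[0])
print("head",wrect(roi(w(g>110),262,195,310,223),t,.044)[0])
print("mat",wrect(roi(w(g<60),250,180,325,280),t,.004)[0])
print("box",wrect(roi(w((h[...,0]>95)&(h[...,0]<130)&(h[...,1]>120)),360,180,430,265),t,.069)[0])
print("label",wrect(roi(w((h[...,1]<90)&(g>60)),384,205,412,243),t,.0695)[0])
c=ctrl.calibration(t);print("cam",-np.array(c["R"]).T@np.array(c["t"]))
s=cv2.imread("pics/scene0.png")
a=cv2.resize(im[135:245,95:205],(400,400),interpolation=3);b=cv2.resize(im[180:280,235:335],(400,400),interpolation=3)
cv2.imwrite("pics/crop1.png",np.hstack([a,b]))
cv2.imwrite("pics/crop2.png",np.hstack([cv2.resize(s[245:365,300:420],(400,400),interpolation=3),cv2.resize(im[180:265,355:440],(400,400),interpolation=3)]))
E
```

```text
handle ((452.8263854980469, -47.38307571411133), (26.57642936706543, 94.28246307373047), 86.68880462646484)
reader all ((478.685546875, -52.127105712890625), (56.759864807128906, 145.05934143066406), 88.8426513671875)
head ((530.0687255859375, -53.101318359375), (56.679447174072266, 41.93421936035156), 88.86273956298828)
mat ((491.59521484375, -55.39115905761719), (217.40615844726562, 137.26353454589844), 4.117791175842285)
box ((500.98382568359375, -315.09893798828125), (94.48572540283203, 126.04410552978516), 87.91675567626953)
label ((500.33575439453125, -321.0124206542969), (33.96073532104492, 63.0772819519043), 88.07593536376953)
cam [ 0.45265057 -0.01270762  1.26866453]
```

View pics/crop1.png

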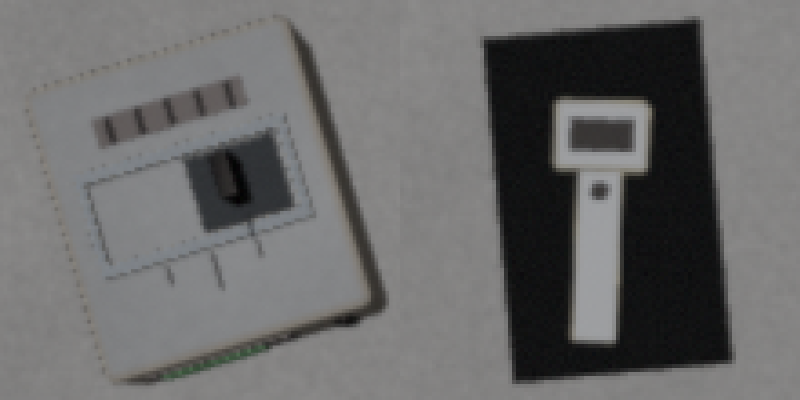

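View pics/crop2.png

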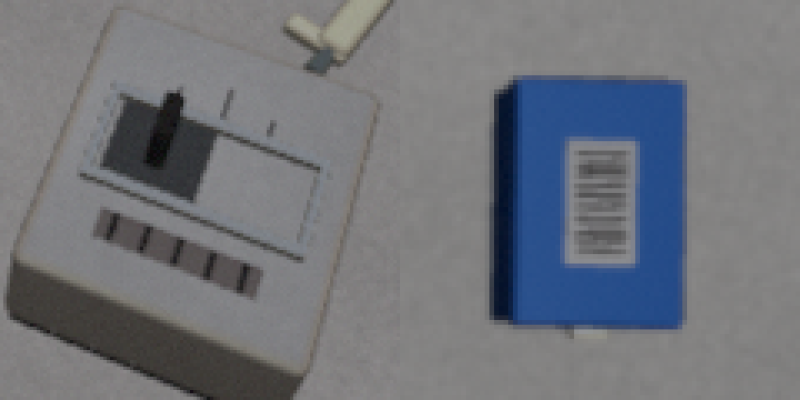

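The left half of crop 1 and crop 2 show the photometer with the plate at its right (shut) end in the top view and the tab's foot near scene (347,293). The marks are on the robot side, so the tab slides left in the picture, towards about world +y. The white reader on the mat is the right one. The label's length runs along world x.

Run:
```python
from m import *
T=lambda x,y:(95+x/3.636-.5,135+y/3.636-.5); S=lambda x,y:(300+x/3.333-.5,245+y/3.333-.5)
P={"shut":(256,240),"half":(217,269),"full":(169,274),"railR":(315,215),"railL":(105,278),"c1":(28,90),"c2":(283,15),"c3":(378,308),"c4":(112,382)}
for k,p in P.items(): print(k,ray("top",T(*p),.1).round(4)[:2])
print("scene tab foot",ray("scene",S(155,163),.106).round(4),"top",ray("scene",S(173,93),.15).round(4),"half mark",ray("scene",S(228,104),.1).round(4),"plate", ray("scene",S(158,150),.106).round(4))
for p in((225,152),(240,200)):print("top cam tab-top/foot",ray("top",T(*p),.15).round(4),ray("top",T(*p),.106).round(4))
```

```text
shut [0.5626 0.2309]
half [0.5443 0.2561]
full [0.5417 0.2869]
railR [0.578  0.1928]
railL [0.5399 0.3279]
c1 [0.6628 0.3772]
c2 [0.7089 0.2123]
c3 [0.5171 0.1529]
c4 [0.473  0.3237]
scene tab foot [0.6105 0.2441 0.106 ] top [0.5881 0.2347 0.15  ] half mark [0.5429 0.2556 0.1   ] plate [0.6019 0.2406 0.106 ]
top cam tab-top/foot [0.6129 0.2392 0.15  ] [0.6192 0.2491 0.106 ]
top cam tab-top/foot [0.5829 0.2301 0.15  ] [0.588  0.2397 0.106 ]
```

```bash
cat > to.py <<'E'
import sys
from h import *
# shift (cm) and turn (rad) in tool axes from the present pose to world x y z, tool down with tool-x yaw
x,y,z,yaw=map(float,sys.argv[1:5]);o=ctrl.get_obs();R=Rn.from_rotvec(o["tool_rot"])
T=Rn.from_euler("z",yaw)*Rn.from_euler("x",np.pi)
print("shift cm",(R.inv().apply(np.array([x,y,z])-o["tool_pos"])*100).round(2),"turn",(R.inv()*T).as_rotvec().round(3),"t",round(o["t"],2),"open",round(o["opening"],4),"grip",round(o["grip_force"],1),"F",np.round(o["contact_force"],1),"pos",o["tool_pos"].round(4))
E
python3 -m handwheel '[[[8,-7,0],[0,0,0.17]],[[16,-14,0],[0,0,0.34]],[[24,-21,0],[0,0,0.51]],[[32,-28,0],[0,0,0.514]],[[36,-32,0],[0,0,0.514]]]' -1; python3 to.py .478 -.049 .12 -.045
```

```text
t: 1.42
tool_pos: [0.3987, -0.2655, 0.2316]
tool_rot: [3.14, -0.072, 0.001]
contact_force: [0.7, -0.0, 0.5]
opening: 0.0853
grip_force: 0.0
shift cm [  6.92 -22.    11.16] turn [ 0.    -0.001 -0.001] t 1.43 open 0.0853 grip 0.0 F [ 0.7 -0.   0.5] pos [ 0.3987 -0.2655  0.2316]
```

```bash
python3 -m handwheel '[[[2,-6,3],[0,0,0]],[[4,-11,6],[0,0,0]],[[5.5,-17,9],[0,0,0]],[[6.5,-21,10.5],[0,0,0]],[[6.9,-22,11],[0,0,0]]]' >/dev/null; python3 -m handwheel '[[[0,0,0],[0,0,0]]]' >/dev/null
python3 to.py .478 -.049 .008 -.045
python3 - <<'E'
from m import *
a=ctrl.get_image("top");b=ctrl.get_image("scene")
cv2.imwrite("pics/pre.png",np.hstack([cv2.resize(a[170:290,225:345],(400,400),interpolation=3),cv2.resize(b[150:270,215:335],(400,400),interpolation=3)]))
E
```

```text
shift cm [ 0.08 -0.16 11.33] turn [0.    0.    0.001] t 2.17 open 0.0853 grip 0.0 F [-0.5 -0.3  0.2] pos [ 0.4772 -0.0505  0.1213]
```

View pics/pre.png

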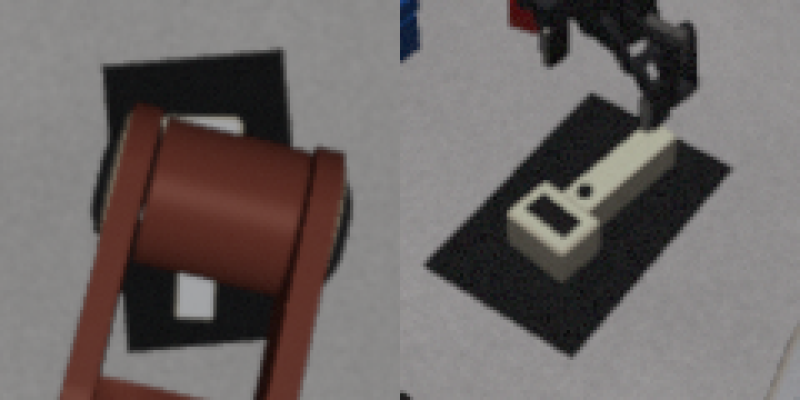

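The open gripper is above the handle with the white reader between the fingers, so I go down, close and look at the opening.

```bash
python3 -m handwheel '[[[0.1,-0.15,4],[0,0,0]],[[0.1,-0.15,7.5],[0,0,0]],[[0.1,-0.15,10],[0,0,0]],[[0.1,-0.15,11.2],[0,0,0]],[[0.1,-0.15,11.3],[0,0,0]]]' | tail -3; python3 -m handwheel '[[[0,0,0],[0,0,0]],[[0,0,0],[0,0,0]],[[0,0,0],[0,0,0]],[[0,0,0],[0,0,0]],[[0,0,0],[0,0,0]]]' 1 60
python3 -m handwheel '[[[0,0,0],[0,0,0]],[[0,0,0],[0,0,0]],[[0,0,0],[0,0,0]]]'; python3 to.py .478 -.049 .15 -.045
```

```text
contact_force: [0.9, 0.9, 1.0]
opening: 0.0853
grip_force: 0.0
t: 3.52
tool_pos: [0.4791, -0.0494, 0.0092]
tool_rot: [3.14, -0.071, 0.003]
contact_force: [-0.1, -0.1, 5.1]
opening: 0.027
grip_force: 60.9
t: 3.9
tool_pos: [0.479, -0.0494, 0.0092]
tool_rot: [3.141, -0.071, 0.002]
contact_force: [-0.3, -0.4, 6.2]
opening: 0.0272
grip_force: 61.0
shift cm [ -0.08  -0.03 -14.08] turn [ 0.    -0.001 -0.   ] t 3.9 open 0.0272 grip 61.0 F [-0.3 -0.4  6.2] pos [ 0.479  -0.0494  0.0092]
```

```bash
python3 -m handwheel '[[[0,0,-2],[0,0,0]],[[0,0,-5],[0,0,0]],[[0,0,-9],[0,0,0]],[[0,0,-13],[0,0,0]],[[0,0,-14],[0,0,0]]]'; python3 to.py .449 -.3175 .15 -.034
```

```text
t: 4.53
tool_pos: [0.4794, -0.0495, 0.1506]
tool_rot: [3.14, -0.071, 0.007]
contact_force: [-0.4, 0.3, -1.6]
opening: 0.0271
grip_force: 60.3
shift cm [-1.83 26.91  0.08] turn [ 0.001 -0.004 -0.011] t 4.53 open 0.0271 grip 60.3 F [-0.4  0.3 -1.6] pos [ 0.4794 -0.0495  0.1506]
```

```bash
python3 -m handwheel '[[[-0.2,4,0],[0,0,0]],[[-0.6,9,0],[0,0,0]],[[-1,14,0],[0,0,0]],[[-1.4,19,0],[0,0,0]],[[-1.7,23.5,0],[0,0,-0.01]]]'>/dev/null; python3 -m handwheel '[[[-0.1,1.5,0.5],[0,0,0]],[[-0.2,2.8,1.2],[0,0,0]],[[-0.2,3.4,2],[0,0,0]],[[-0.2,3.4,2.5],[0,0,0]],[[-0.2,3.4,2.5],[0,0,0]]]';python3 to.py .449 -.3175 .125 -.034
python3 - <<'E'
from m import *
a=ctrl.get_image("top");b=ctrl.get_image("scene")
for cam in ("top","scene"):
    for q,z in (("reader_window",.12),("reader",.12),("label",.0695),("sample_box",0)):
        print(cam,q,[(np.round(d["position"]).tolist(),round(d["score"],2),np.round(ray(cam,d["position"],z)[:2],3).tolist()) for d in ctrl.landmark_of(cam,q)[:3]])
cv2.imwrite("pics/t1.png",a);cv2.imwrite("pics/s1.png",b)
cv2.imwrite("pics/over.png",np.hstack([cv2.resize(a[160:280,340:460],(400,400),interpolation=3),cv2.resize(b[90:210,140:260],(400,400),interpolation=3)]))
E
```

```text
t: 5.78
tool_pos: [0.4473, -0.316, 0.1224]
tool_rot: [-3.14, 0.054, 0.002]
contact_force: [1.3, -0.3, -1.7]
opening: 0.0272
grip_force: 60.3
shift cm [ 0.18  0.14 -0.26] turn [-0.001  0.001 -0.   ] t 5.78 open 0.0272 grip 60.3 F [ 1.3 -0.3 -1.7] pos [ 0.4473 -0.316   0.1224]
top reader_window [([399.0, 224.0], 0.7, [0.497, -0.313]), ([213.0, 320.0], 0.62, [0.286, 0.12]), ([158.0, 304.0], 0.38, [0.323, 0.244])]
top reader [([362.0, 302.0], 0.88, [0.32, -0.22]), ([211.0, 301.0], 0.81, [0.328, 0.124]), ([402.0, 248.0], 0.75, [0.439, -0.318])]
top label [([397.0, 224.0], 0.66, [0.497, -0.321])]
top sample_box [([389.0, 223.0], 0.73, [0.503, -0.318])]
scene reader_window [([270.0, 130.0], 0.8, [0.345, -0.179]), ([380.0, 199.0], 0.72, [0.361, 0.172]), ([187.0, 132.0], 0.71, [0.492, -0.34])]
scene reader [([371.0, 211.0], 0.93, [0.405, 0.175]), ([260.0, 146.0], 0.76, [0.408, -0.16]), ([220.0, 312.0], 0.71, [0.807, 0.08])]
scene label [([192.0, 152.0], 0.58, [0.503, -0.321])]
scene sample_box [([194.0, 168.0], 0.93, [0.502, -0.324])]
```

View pics/over.png

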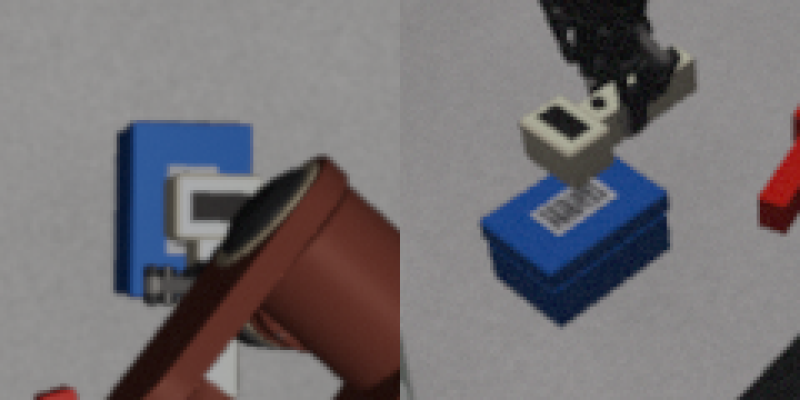

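Run:
```python
from m import *
print(ray("top",(340+172/3.333-.5,160+172/3.333-.5),.16),ray("top",(340+172/3.333-.5,160+240/3.333-.5),.16))
print("scene head near-bottom edge corners", [ray("scene",(140+x/3.333-.5,90+y/3.333-.5),.16).round(4).tolist() for x,y in((120,122),(170,157),(160,95))])
```

```text
[ 0.52344198 -0.28541307  0.16      ] [ 0.47786991 -0.28387629  0.16      ]
scene head near-bottom edge corners [[0.5225, -0.343, 0.16], [0.5252, -0.2857, 0.16], [0.4809, -0.3426, 0.16]]
```

The reader head is level over the label, about 5 mm short sideways (crop left, head centre about (270,207)). I nudge it across and hold.

```bash
python3 -m handwheel '[[[0,0.2,-0.1],[0,0,0]],[[0,0.4,-0.2],[0,0,0]],[[0,0.4,-0.2],[0,0,0]],[[0,0.4,-0.2],[0,0,0]],[[0,0.4,-0.2],[0,0,0]]]' >/dev/null
python3 -m handwheel '[[[0,0,0],[0,0,0]],[[0,0,0],[0,0,0]],[[0,0,0],[0,0,0]],[[0,0,0],[0,0,0]],[[0,0,0],[0,0,0]]]' >/dev/null
python3 -m handwheel '[[[0,0,0],[0,0,0]],[[0,0,0],[0,0,0]],[[0,0,0],[0,0,0]],[[0,0,0],[0,0,0]],[[0,0,0],[0,0,0]]]' >/dev/null
python3 -m handwheel '[[[0,0,0],[0,0,0]],[[0,0,0],[0,0,0]],[[0,0,0],[0,0,0]],[[0,0,0],[0,0,0]],[[0,0,0],[0,0,0]]]' >/dev/null
python3 -m handwheel '[[[0,0,0],[0,0,0]],[[0,0,0],[0,0,0]],[[0,0,0],[0,0,0]],[[0,0,0],[0,0,0]],[[0,0,0],[0,0,0]]]' >/dev/null
python3 to.py .479 -.0525 .15 -.034
python3 - <<'E'
from m import *
a=ctrl.get_image("top");b=ctrl.get_image("scene")
for cam in ("top","scene"):
    for q,z in (("reader_window",.12),("label",.0695)):
        print(cam,q,[(np.round(d["position"]).tolist(),round(d["score"],2),np.round(ray(cam,d["position"],z)[:2],3).tolist()) for d in ctrl.landmark_of(cam,q)[:4]])
cv2.imwrite("pics/hold.png",np.hstack([cv2.resize(a[160:280,340:460],(400,400),interpolation=3),cv2.resize(b[90:210,140:260],(400,400),interpolation=3)]))
E
```

```text
shift cm [  2.22 -26.96  -2.47] turn [ 0.    -0.    -0.001] t 9.4 open 0.0272 grip 60.3 F [ 0.2 -0.3 -1.2] pos [ 0.4473 -0.3212  0.1253]
top reader_window [([403.0, 222.0], 0.68, [0.5, -0.321]), ([211.0, 319.0], 0.63, [0.288, 0.124]), ([391.0, 222.0], 0.28, [0.501, -0.294])]
top label [([399.0, 226.0], 0.59, [0.493, -0.325])]
scene reader_window [([188.0, 134.0], 0.84, [0.495, -0.333]), ([380.0, 200.0], 0.76, [0.363, 0.172]), ([269.0, 132.0], 0.74, [0.349, -0.176])]
scene label []
```

View pics/hold.png

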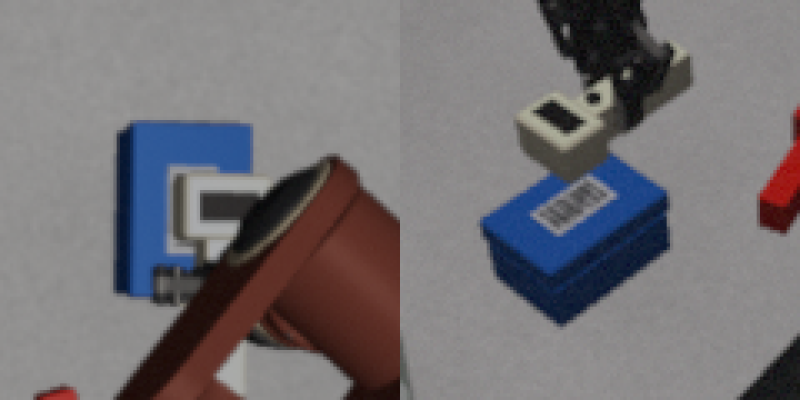

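The head sits centred over the label and level, and it has been still for about 3 s. Now back to the mat.

```bash
python3 -m handwheel '[[[0.5,-3,-1.2],[0,0,0]],[[1,-8,-2.5],[0,0,0]],[[1.6,-13,-2.5],[0,0,0]],[[2.1,-18,-2.5],[0,0,0]],[[2.5,-23,-2.5],[0,0,0]]]'>/dev/null; python3 -m handwheel '[[[0.1,-2,0],[0,0,0]],[[0.2,-3.4,0],[0,0,0]],[[0.3,-4,1],[0,0,0]],[[0.3,-4,3],[0,0,0]],[[0.3,-4,6]
,[0,0,0]]]';python3 to.py .485 -.052 .0095 -.034
```

```text
t: 10.95
tool_pos: [0.4855, -0.0531, 0.09]
tool_rot: [3.14, -0.057, 0.003]
contact_force: [0.2, 0.1, -1.2]
opening: 0.0275
grip_force: 60.3
shift cm [-0.07 -0.12  8.05] turn [ 0.001 -0.002 -0.002] t 10.95 open 0.0275 grip 60.3 F [ 0.2  0.1 -1.2] pos [ 0.4855 -0.0531  0.09  ]
```

```bash
python3 -m handwheel '[[[0,0,2],[0,0,0]],[[0,0,4],[0,0,0]],[[0,0,6],[0,0,0]],[[0,0,7],[0,0,0]],[[0,0,7.4],[0,0,0]]]'; python3 -m handwheel '[[[0,0,0.2],[0,0,0]],[[0,0,0.4],[0,0,0]],[[0,0,0.5],[0,0,0]],[[0,0,0.6],[0,0,0]],[[0,0,0.6],[0,0,0]]]'
```

```text
t: 11.58
tool_pos: [0.4843, -0.0526, 0.0155]
tool_rot: [-3.141, 0.056, 0.002]
contact_force: [0.0, -0.3, -1.4]
opening: 0.0269
grip_force: 60.3
t: 12.2
tool_pos: [0.4848, -0.0523, 0.0104]
tool_rot: [-3.141, 0.055, -0.0]
contact_force: [0.1, -1.0, -0.5]
opening: 0.027
grip_force: 60.3
```

```bash
python3 -m handwheel '[[[0,0,0.05],[0,0,0]],[[0,0,0.1],[0,0,0]],[[0,0,0.1],[0,0,0]]]'|sed -n 2,4p; python3 -m handwheel '[[[0,0,0],[0,0,0]],[[0,0,0],[0,0,0]],[[0,0,0],[0,0,0]],[[0,0,0],[0,0,0]],[[0,0,0],[0,0,0]]]' -1; python3 -m handwheel '[[[0,0,0],[0,0,0]],[[0,0,0],[0,0,0]],[[0,0,0],[0,0,0]],[[0,0,0],[0,0,0]]]' | tail -2; python3 -m handwheel '[[[0,0,-3],[0,0,0]],[[0,0,-7],[0,0,0]],[[0,0,-12],[0,0,0]],[[0,0,-17],[0,0,0]],[[0,0,-21],[0,0,0]]]'; python3 to.py .5985 .2376 .22 .27
```

```text
tool_pos: [0.4848, -0.0523, 0.0093]
tool_rot: [-3.141, 0.055, 0.0]
contact_force: [-1.2, 0.2, -0.8]
t: 13.2
tool_pos: [0.4848, -0.0523, 0.0093]
tool_rot: [3.141, -0.055, 0.0]
contact_force: [0.7, -0.1, -0.6]
opening: 0.0854
grip_force: 0.0
opening: 0.0856
grip_force: 0.0
t: 14.32
tool_pos: [0.4851, -0.0524, 0.2218]
tool_rot: [3.141, -0.055, 0.003]
contact_force: [0.6, -0.4, 0.2]
opening: 0.0851
grip_force: 0.0
shift cm [ 10.32 -29.38   0.19] turn [ 0.001 -0.002 -0.305] t 14.32 open 0.0851 grip 0.0 F [ 0.6 -0.4  0.2] pos [ 0.4851 -0.0524  0.2218]
```

```bash
python3 -m handwheel '[[[2,-6,0],[0,0,-0.1]],[[4,-12,0],[0,0,-0.2]],[[6,-17.5,0],[0,0,-0.3]],[[8,-22,0],[0,0,-0.305]],[[8.5,-24,0],[0,0,-0.305]]]'>/dev/null;python3 to.py .5985 .2376 .22 .27
python3 - <<'E'
from m import *
a=ctrl.get_image("top");b=ctrl.get_image("scene")
for cam in ("top","scene"):
    for q,z in (("reader",.004),("reader_window",.004),("photometer",0),("tab",.106)):
        print(cam,q,[(np.round(d["position"]).tolist(),round(d["score"],2),np.round(ray(cam,d["position"],z)[:2],3).tolist()) for d in ctrl.landmark_of(cam,q)[:3]])
im=cv2.resize(b[130:350,190:410],(590,590),interpolation=3);cv2.imwrite("pics/placed.png",im);cv2.imwrite("pics/s2.png",b);cv2.imwrite("pics/t2.png",a)
E
```

```text
shift cm [ 3.3  -4.36 -0.11] turn [-0.     0.001  0.002] t 14.95 open 0.0849 grip 0.0 F [-0.3 -0.1 -0.7] pos [0.5785 0.1867 0.2189]
top reader [([289.0, 235.0], 0.85, [0.477, -0.061]), ([365.0, 305.0], 0.67, [0.298, -0.25]), ([213.0, 302.0], 0.56, [0.314, 0.133])]
top reader_window [([282.0, 212.0], 0.75, [0.536, -0.046]), ([211.0, 323.0], 0.61, [0.261, 0.139]), ([371.0, 327.0], 0.55, [0.242, -0.264])]
top photometer [([157.0, 193.0], 0.87, [0.593, 0.271])]
top tab []
scene reader [([276.0, 213.0], 0.85, [0.48, -0.043]), ([373.0, 210.0], 0.77, [0.307, 0.146]), ([262.0, 144.0], 0.63, [0.305, -0.239])]
scene reader_window [([269.0, 129.0], 0.96, [0.242, -0.265]), ([378.0, 202.0], 0.94, [0.274, 0.142]), ([254.0, 223.0], 0.92, [0.54, -0.066])]
scene photometer [([350.0, 317.0], 0.82, [0.596, 0.264])]
scene tab [([347.0, 290.0], 0.82, [0.601, 0.241])]
```

View pics/placed.png

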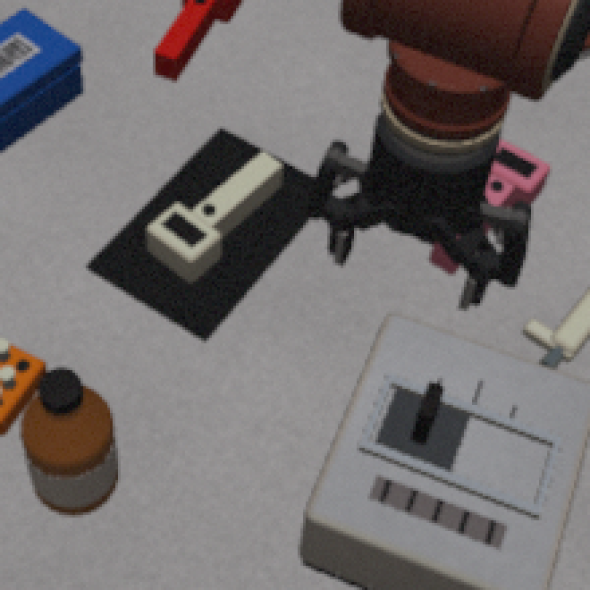

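The reader lies flat and upright on the mat, clear of the gripper (picture about (205,225)). The tab's foot is at about (420,435) in this crop. Now to the tab.

```bash
python3 -m handwheel '[[[1.8,-2.5,0],[0,0,0]],[[3.1,-4,0],[0,0,0]],[[3.4,-4.4,0],[0,0,0]],[[3.4,-4.4,3],[0,0,0]],[[3.4,-4.4,5],[0,0,0]]]' >/dev/null; python3 -m handwheel '[[[0,0,2],[0,0,0]],[[0,0,4],[0,0,0]]]'|tail -3;python3 to.py .600 .2385 .116 .27
```

```text
contact_force: [-0.4, -0.2, 0.5]
opening: 0.0854
grip_force: 0.0
shift cm [ 0.15 -0.24  1.22] turn [ 0.  0. -0.] t 16.32 open 0.0854 grip 0.0 F [-0.4 -0.2  0.5] pos [0.5992 0.2358 0.1282]
```

```bash
python3 -m handwheel '[[[0.15,-0.2,0.6],[0,0,0]],[[0.15,-0.2,1.1],[0,0,0]],[[0.15,-0.2,1.2],[0,0,0]]]'|sed -n 2,4p; python3 -m handwheel '[[[0,0,0],[0,0,0]],[[0,0,0],[0,0,0]],[[0,0,0],[0,0,0]],[[0,0,0],[0,0,0]],[[0,0,0],[0,0,0]]]' 1 60;python3 -m handwheel '[[[0,0,0],[0,0,0]],[[0,0,0],[0,0,0]],[[0,0,0],[0,0,0]],[[0,0,0],[0,0,0]],[[0,0,0],[0,0,0]]]'
python3 - <<'E'
from m import *
a=ctrl.get_image("top");b=ctrl.get_image("scene")
im=np.hstack([cv2.resize(b[245:345,300:400],(400,400),interpolation=3),cv2.resize(a[135:235,95:195],(400,400),interpolation=3)]);cv2.imwrite("pics/grab.png",im)
E
```

```text
tool_pos: [0.6004, 0.2385, 0.1177]
tool_rot: [-3.113, -0.423, -0.001]
contact_force: [0.7, 0.7, 0.0]
t: 17.32
tool_pos: [0.5998, 0.2399, 0.1177]
tool_rot: [-3.11, -0.424, -0.0]
contact_force: [-1.8, 4.9, 2.1]
opening: 0.0111
grip_force: 59.2
t: 17.95
tool_pos: [0.5998, 0.24, 0.1177]
tool_rot: [-3.11, -0.424, -0.0]
contact_force: [-2.3, 4.4, 0.9]
opening: 0.0114
grip_force: 59.2
```

View pics/grab.png

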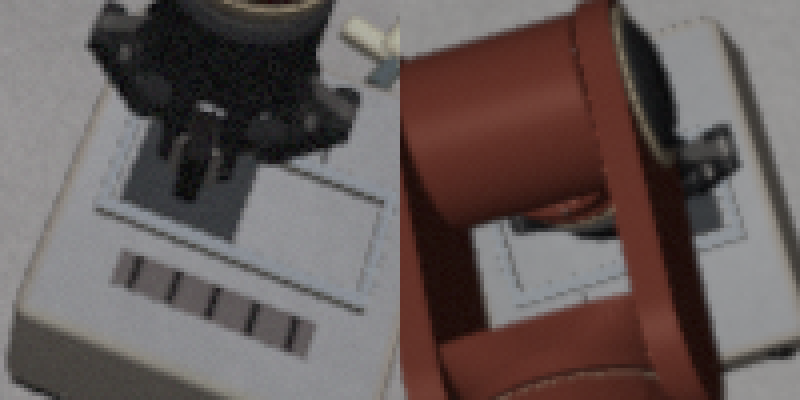

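The fingers hold the tab at its shut stop (opening 11 mm; left half at (190,170)). I slide it along its +y, which is tool -y, in steps.

```bash
cat > tr.py <<'E'
from h import *
o=ctrl.get_obs();R=Rn.from_rotvec(o["tool_rot"])
d=(o["tool_pos"]-np.array([.5998,.2400,.1177]))
y=-R.as_matrix()[:,1]
print("travel mm",d@y*1000,"side",d@R.as_matrix()[:,0]*1000,"F along",np.array(o["contact_force"])@y,"F",o["contact_force"].round(1),"grip",o["grip_force"],"open",o["opening"],"t",o["t"],R.as_matrix()[:,1].round(3))
E
python3 -m handwheel '[[[0,-0.6,0],[0,0,0]],[[0,-1.2,0],[0,0,0]],[[0,-1.8,0],[0,0,0]],[[0,-2.4,0],[0,0,0]],[[0,-2.9,0],[0,0,0]]]' >/dev/null; python3 tr.py;python3 -m handwheel '[[[0,-0.2,0],[0,0,0]],[[0,-0.3,0],[0,0,0]],[[0,-0.3,0],[0,0,0]],[[0,-0.3,0],[0,0,0]]]' >/dev/null; python3 tr.py
```

```text
travel mm 24.873117453000926 side -0.2843608048626738 F along -10.496336151267737 F [ -0.6 -11.    4. ] grip 59.65289354324341 open 0.01114020267184784 t 18.675 [ 0.267 -0.964  0.006]
travel mm 27.58113192816157 side -0.32356849526025544 F along -10.023055982552622 F [ -0.8 -10.6   3.7] grip 59.66443598270416 open 0.010930669374068521 t 19.175 [ 0.267 -0.964  0.006]
```

```bash
python3 -m handwheel '[[[0,-0.1,0],[0,0,0]],[[0,-0.24,0],[0,0,0]],[[0,-0.24,0],[0,0,0]],[[0,-0.24,0],[0,0,0]],[[0,-0.24,0],[0,0,0]]]' >/dev/null; python3 tr.py
python3 - <<'E'
from m import *
a=ctrl.get_image("top");b=ctrl.get_image("scene")
im=np.hstack([cv2.resize(b[245:345,300:400],(400,400),interpolation=3),cv2.resize(b[130:270,150:290],(400,400),interpolation=3)]);cv2.imwrite("pics/half.png",im)
# expected image position of the plate's edges: photometer centre (.5905,.2665), yaw .27
E
python3 tr.py
```

```text
travel mm 29.81507452845247 side -0.3558660605911936 F along -10.125820298935231 F [ -0.7 -10.7   3.1] grip 59.69595551490784 open 0.011268923944099927 t 19.8 [ 0.266 -0.964  0.006]
travel mm 29.81751804522706 side -0.3449140312345855 F along -9.564874459447353 F [ -0.5 -10.    4.1] grip 59.69761848449707 open 0.010689168411907585 t 19.9 [ 0.266 -0.964  0.006]
```

View pics/half.png

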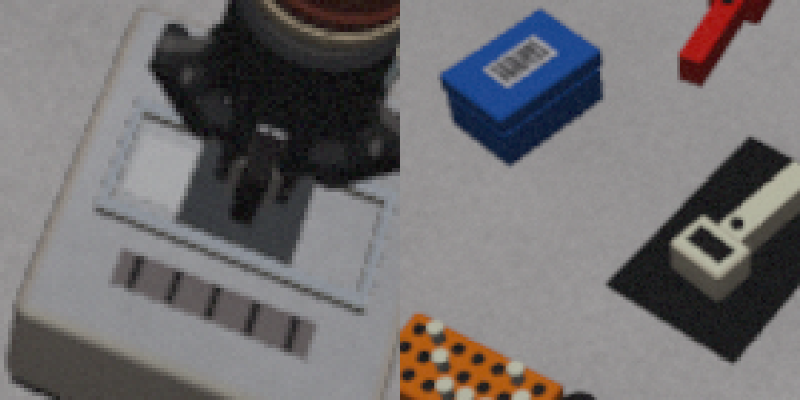

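The plate's near right corner moved from about (238,243) to (296,265) beside the 140 mm rail, which is about 30 mm. The plate is centred, the fingers hold the tab, the box hasn't moved and the reader is on the mat. I hand in.

```bash
python3 -c "
from station import ctrl
print(ctrl.finish_job())"
```

```text
the job is handed in; nothing more can be done
None
```

I handed the job in at about 20 s: the label was read with the reader held still for about 3 s, the reader lies released on its mat, and the shutter is held at half travel (measured 29.8 mm, about 10 N); no verdict came back.

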